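# Set a bowl on the chuck and hold the wax brush ready over its foot

### The arm

A 7-joint arm with a two-finger parallel gripper is mounted at the origin on the work surface. World frame = base frame: x ahead of the robot, y to its left, z up, the work surface at z = 0. Lengths are in m, angles in rad, forces in N, time in s.
With the tool pointing down it reaches from about 0.4 to 0.85 m from the base axis. Payload 10.4 kg.
Tool frame: the origin (TCP) lies between the finger pads; the fingertips stand 14 mm ahead of it and the grasp point (between the pads) lies 5 mm behind it; z points along the fingers, y is the direction in which the jaws open and shut (so a half turn about z gives the same grasp; the last joint's range is limited). The gripper opens to 87 mm and grips with 3 to 60 N. Pads are 19 mm wide; open, the fingers measure 117 mm over their backs; the gripper's body (75 mm by 190 mm) begins 51 mm behind the grasp point.
Start: joints at [1.162, 0.332, -0.065, 1.46, 0.022, 1.35, -0.088], TCP at [0.235, -0.579, 0.237] pointing down, gripper open.
Joint ranges: [-2.6, 2.6], [-0.5, 2.12], [-1.47, 1.34], [0.16, 2.42], [-1.27, 4.41], [0.06, 2.06], [-2.6, 2.6]. Speed limits (rad/s): [2.22, 2.22, 2.79, 2.79, 3.14, 3.14, 3.14].

### API

Orientations are given as a unit quaternion [x, y, z, w].
In Python, from bench import readout, camera, calibration, order gives the robot as it stands.
- The arm moves only by the tool apply_moves, never from a script. Its argument "deltas" is a list of rows, each an object with "translation": the shift along the world's x, y, z in m, a list of three; "turn": the turn, a rotation vector about the world's x, y, z in rad, a list of three; "hand": the finger opening in m, from 0 to 0.087. A call has 1 to 5 rows; each row shifts and turns the pose as measured when the row begins; what a row does not reach is not made up. A row lasts 1/10 s, in which the tool goes at most 50 mm and 8.59 degrees, less where a joint would pass 70% of its speed; a pose out of reach is approached as far as the arm can. A call with a gripper value outside its range is refused whole. The fingers move at their own pace and stop on an object; "newtons" is the grip in N (left out, the last holds). Time passes only in rows, so rows that do not move let the fingers close. It gives the time, the measured TCP pose, the force and the opening at its end, in the units of the state.
- readout.read_state(): the state, without advancing time (a new reading comes with each control period).
- camera(name): name is "scene" or "top" or "wrist"; returns the picture (480x640x3 uint8, red, green, blue); there is no depth.
- calibration(name): a dict with "fx", "fy", "cx", "cy" (pixels), "extrinsics" (4x4, takes a point from world to camera coordinates). Camera axes: x right, y down, z forward; pixel columns grow to the right and rows downward; lengths in m; the calibration is good to about 2 mm. A picture is of the moment at which its call begins: read the wrist's pose just before it. calibration takes no time and is no camera call; for the wrist camera it gives the pose at the moment of the call.
- order.close_job(): hands the job in, once; it reports no verdict.
The state is a dict: "time": time; "joint_positions": joint angles; "joint_vel": joint speeds; "joint_torque": joint torques, N m; "ee_pos": TCP position; "eef_rot": TCP orientation; "ft_force": force on the tool from outside, world axes, zero at the start; "torque": the same for the moment, N m; "width": finger opening in m.
Only numpy, scipy, OpenCV 4.12 (cv2) and the standard library are available. Lean on these libraries where they do the work, as an engineer would, in place of code of your own. Each camera call takes 0.05 s, during which the arm holds its last target. There are 200 camera calls.

### The job

Get the upturned bisque bowl ready for waxing its foot: lift it off the plaster bat and, still foot up, set it down gently over the domed clay chuck on the banding wheel, so that it balances centred and level on the crown, and let it go. Then draw the wax brush up out of its stoneware jar, leaving the jar standing where it is, tilt the brush to a slant of about 45 degrees with the bristles down, and finish still holding it firmly in the air, its tip poised about a finger's breadth above the bowl's foot, brush and gripper clear of the bowl. Do not drop the bowl or tip it over, and leave the vase, the mug and the tub where they are.

Things in the scene. Friction and masses are not known exactly. Their poses are not given: they have to be found in the camera images.
- bowl: white bisque bowl, foot up, 0.13 to 0.23 kg, 58 mm tall. Origin at the centre of the rim plane (underside, 116 mm across); z points up to the foot. On top a foot ring, 44 mm outside, 35 mm inside diameter, 10 mm tall, on a flat ledge 52 mm across; below that the wall slopes away (88 mm across 14 mm lower). Hollow: the flat inner floor is 42 mm above the rim plane, 16 mm below the foot ring's top
- bowl_foot (a point): centre of the top of the bowl's foot ring, 58 mm above the bowl's origin along its z
- bat: round plaster bat, fixed, 150 mm across and 16 mm thick, on which the bowl starts (foot up, up to 15 mm off its centre). Origin at the centre of the underside
- wheel: banding wheel, fixed: dark cast foot 150 mm across, column, aluminium head 180 mm across, top 70 mm above the bench, turning freely. On the head stands the reddish clay chuck: a column 72 mm across ending in a hemisphere of 36 mm radius, 70 mm tall in all. Origin at the centre of the wheel's underside
- chuck_top (a point): crown of the domed chuck, on the wheel's axis, 140 mm above the bench; the bowl's inner floor balances on this point, and the bowl then hangs over the dome with its rim about 28 mm above the wheel head
- jar: squat grey stoneware jar, loose, 0.6 kg, 84 mm across, 98 mm tall, with a narrow neck 36 mm across outside and 26 mm inside. Origin at the centre of the underside
- brush: wax brush, 0.04 to 0.065 kg, upright in the jar, bristles down. Origin at the centre of its cap's underside, z up along the handle. Cap: dark disc 42 mm wide, 10 mm thick, loose on the jar's rim (98 mm up), with a cork plug 21 mm wide, 12 mm deep. Round handle 14 mm thick up to 96 mm above the origin; bristles (15 mm thick) down to 75 mm below. Draws straight up, clear after 75 mm
- brush_tip (a point): tip of the bristles, 75 mm below the brush's origin along its z
- vase: bystander: white open vase, 112 mm across, 135 mm tall, at the far side of the bench. Origin at the centre of the underside
- mug: bystander: white mug with a handle, 80 mm across, 85 mm tall, at the far side. Origin at the centre of the underside
- tub: bystander: closed white plastic tub, 68 mm across, 56 mm tall, on the robot's side. Origin at the centre of the underside
Things that resemble listed ones, but are neither listed nor needed, are in the scene too. What is shaped like the brush but orange or turquoise is not meant.

How it is judged:
By the outcome, as a careful person would: the job done as asked, in the order asked, and still so for the second after the job is handed in, while the arm keeps its last pose, push and grip.
It also fails if it takes over 59 s, if anything falls off the work surface, if the arm or the gripper's body presses on something with over 40 N, if the wrist force passes 120 N, or if a joint passes its speed limit or range.

## Working session

There is one attempt and no reset: what is moved stays moved. The work goes in short steps, Python scripts to look and compute and a tool call to move; the robot and the scene stay as the last step left them, time stands still between calls to the robot, and variables do not carry over. Pictures are saved under pics/ and viewed, about 8 in all and at most 12, crops included, and the job is handed in when it is done.

Besides the shell and the picture viewer there is one more tool, called after "Request:" as name(argument=value, ...), one argument or row to a line, values as JSON. apply_moves: Moves the arm, as the interface text tells. Its arguments: {"type":"object","properties":{"deltas":{"type":"array","items":{"type":"object","properties":{"translation":{"type":"array","items":{"type":"number"}},"turn":{"type":"array","items":{"type":"number"}},"hand":{"type":"number"}}}},"newtons":{"type":"number"}},"required":["deltas"]}

```bash
mkdir -p pics; ls; python3 - <<'E'
from bench import readout,camera,calibration
import cv2,numpy as np
s=readout.read_state();print({k:np.round(v,3).tolist() for k,v in s.items()})
for n in("scene","top"):
    c=calibration(n);print(n,c['fx'],c['fy'],c['cx'],c['cy'],np.round(c['extrinsics'],3).tolist())
    cv2.imwrite(f"pics/{n}0.png",camera(n)[:,:,::-1])
E
```

```text
pics
{'time': 0.0, 'joint_positions': [1.162, 0.333, -0.065, 1.461, 0.022, 1.35, -0.089], 'joint_vel': [-0.002, 0.001, -0.001, -0.001, -0.002, -0.0, -0.0], 'joint_torque': [-0.0, -62.325, 0.024, -38.99, -0.061, 0.04, 0.0], 'ee_pos': [0.235, -0.579, 0.236], 'eef_rot': [0.981, 0.192, -0.0, -0.001], 'ft_force': [0.384, -0.645, -0.192], 'torque': [0.025, -0.0, 0.034], 'width': 0.087}
scene 523.4163856790541 523.4163856790541 320.68804270390257 229.57177971700557 [[0.851, 0.525, 0.015, -0.459], [0.452, -0.718, -0.529, -0.207], [-0.267, 0.457, -0.849, 1.421], [0.0, 0.0, 0.0, 1.0]]
top 508.8219711266363 508.8219711266363 316.5786109817819 238.48613519911433 [[-0.018, -1.0, 0.001, -0.024], [-0.994, 0.017, -0.109, 0.544], [0.109, -0.003, -0.994, 0.968], [0.0, 0.0, 0.0, 1.0]]
```

View pics/top0.png

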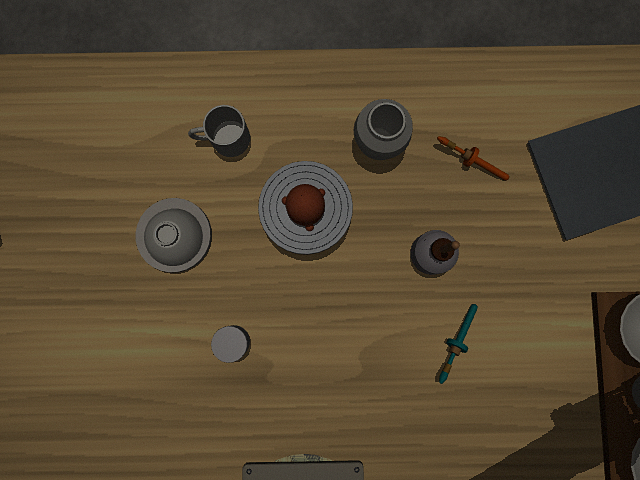

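View pics/scene0.png

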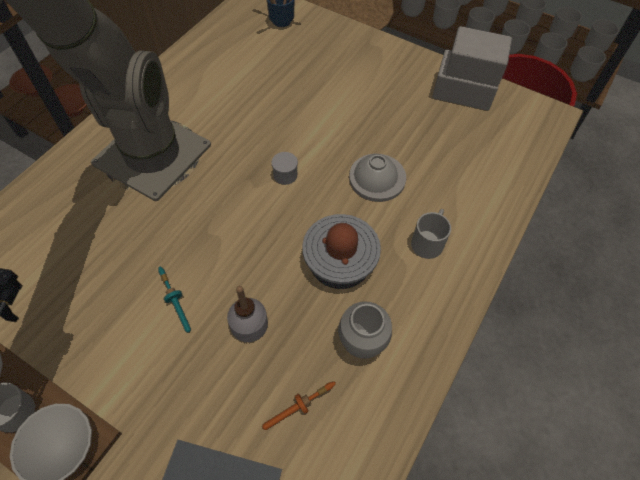

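The top view shows the bowl on its bat at (167,235), the chuck on the wheel at (306,205), and the jar with the dark upright brush at (437,252). Orange (472,158) and turquoise (458,345) brushes lie on the bench as decoys. The vase is at (385,125), the mug at (228,132) and the tub at (230,343). I'll measure these and make one enlarged crop to confirm.

```bash
cat > h.py <<'E'
import numpy as np,cv2
from bench import calibration,readout
def ray(c,u,v):
    E=np.array(c['extrinsics']);R,t=E[:3,:3],E[:3,3]
    d=R.T@np.array([(u-c['cx'])/c['fx'],(v-c['cy'])/c['fy'],1]);return -R.T@t,d
def onz(c,u,v,z):
    o,d=ray(c,u,v);return o+d*(z-o[2])/d[2]
def two(r1,r2):
    A=[];b=[]
    M=np.zeros((3,3));k=np.zeros(3)
    for o,d in(r1,r2):
        d=d/np.linalg.norm(d);P=np.eye(3)-np.outer(d,d);M+=P;k+=P@o
    return np.linalg.solve(M,k)
def proj(c,p):
    q=(np.array(c['extrinsics'])@np.append(p,1))[:3];return np.array([c['cx']+c['fx']*q[0]/q[2],c['cy']+c['fy']*q[1]/q[2]])
E
python3 - <<'E'
from h import *
t=calibration('top');s=calibration('scene')
for n,a,b,z in [('foot',(167,235),(377,161),.074),('head',(305.5,207.5),None,.07),('handletop',(455,244),(241,291),.194),('jar',(435,255),None,.05),('vase',(386,121),None,.135),('mug',(224,124),None,.085),('tub',(230,343),None,.056)]:
    print(n,np.round(onz(t,*a,z),3), np.round(onz(s,*b,z),3) if b else '', np.round(two(ray(t,*a),ray(s,*b)),3) if b else '')
I=cv2.imread('pics/top0.png');S=cv2.imread('pics/scene0.png')
f=lambda J,x,y:cv2.resize(J[y-50:y+50,x-67:x+67],(400,300),interpolation=cv2.INTER_CUBIC)
cv2.imwrite('pics/crop0.png',np.vstack([np.hstack([f(I,437,250),f(I,170,235)]),np.hstack([f(S,247,315),f(S,340,245)])]))
E
```

```text
foot [0.55  0.247 0.074] [0.553 0.247 0.074] [0.551 0.249 0.07 ]
head [ 0.598 -0.013  0.07 ]  
handletop [ 0.512 -0.259  0.194] [ 0.521 -0.266  0.194] [ 0.515 -0.262  0.18 ]
jar [ 0.505 -0.259  0.05 ]  
vase [ 0.742 -0.161  0.135]  
mug [0.759 0.139 0.085]  
tub [0.347 0.132 0.056]
```

View pics/crop0.png

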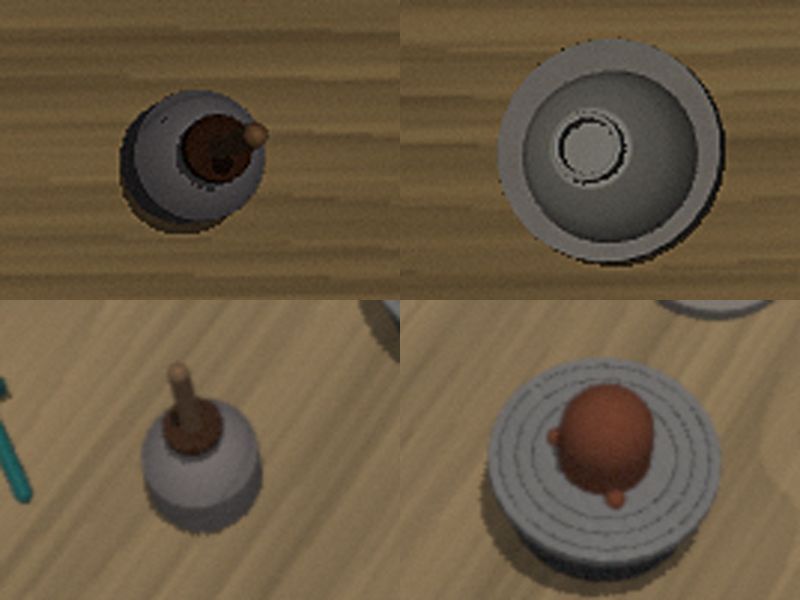

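The brush I want is the wood-handled one with the dark cap, standing in the grey jar at top-view (455,245). It matches the description, since the orange and turquoise ones lie loose on the bench. Next I move above the bowl.

Request:
apply_moves(
  deltas=[
    {"translation": [0.02,0.043,0.004],"turn": [0,0,0],"hand": 0.087},
    {"translation": [0.02,0.043,0.004],"turn": [0,0,0],"hand": 0.087},
    {"translation": [0.02,0.043,0.004],"turn": [0,0,0],"hand": 0.087},
    {"translation": [0.02,0.043,0],"turn": [0,0,0],"hand": 0.087},
    {"translation": [0.02,0.043,0],"turn": [0,0,0],"hand": 0.087},
  ],
)

```text
time: 0.6
ee_pos: [0.3314, -0.3607, 0.2442]
eef_rot: [0.983, 0.186, -0.002, -0.002]
ft_force: [1.6, -0.6, -0.3]
width: 0.0869
```

Request:
apply_moves(
  deltas=[
    {"translation": [0.02,0.043,0],"turn": [0,0,0],"hand": 0.087},
    {"translation": [0.02,0.043,0],"turn": [0,0,0],"hand": 0.087},
    {"translation": [0.02,0.043,0],"turn": [0,0,0],"hand": 0.087},
    {"translation": [0.02,0.043,0],"turn": [0,0,0],"hand": 0.087},
    {"translation": [0.02,0.043,0],"turn": [0,0,0],"hand": 0.087},
  ],
)

```text
time: 1.1
ee_pos: [0.4326, -0.1358, 0.2436]
eef_rot: [0.983, 0.186, -0.003, -0.002]
ft_force: [1.4, 0.3, 0.3]
width: 0.0867
```

Request:
apply_moves(
  deltas=[
    {"translation": [0.015,0.043,0],"turn": [0,0,0],"hand": 0.087},
    {"translation": [0.012,0.043,0],"turn": [0,0,0],"hand": 0.087},
    {"translation": [0.012,0.043,0],"turn": [0,0,0],"hand": 0.087},
    {"translation": [0.012,0.043,0],"turn": [0,0,0],"hand": 0.087},
    {"translation": [0.012,0.043,0],"turn": [0,0,0],"hand": 0.087},
  ],
)

```text
time: 1.6
ee_pos: [0.4964, 0.0886, 0.2433]
eef_rot: [0.983, 0.185, -0.003, -0.001]
ft_force: [1.9, -0.4, 0.5]
width: 0.0872
```

Request:
apply_moves(
  deltas=[
    {"translation": [0.013,0.038,0],"turn": [0,0,0],"hand": 0.087},
    {"translation": [0.013,0.038,0],"turn": [0,0,0],"hand": 0.087},
    {"translation": [0.013,0.038,0],"turn": [0,0,0],"hand": 0.087},
    {"translation": [0.01,0.03,-0.03],"turn": [0,0,0],"hand": 0.087},
    {"translation": [0,0,-0.02],"turn": [0,0,0],"hand": 0.087},
  ],
)

```text
time: 2.1
ee_pos: [0.5464, 0.2458, 0.1932]
eef_rot: [0.982, 0.188, -0.001, -0.003]
ft_force: [-0.9, 0.6, 0.5]
width: 0.0868
```

```bash
cat >> h.py <<'E'
def snap(name):
    from bench import camera
    s=readout.read_state();c=calibration('wrist');I=camera('wrist')[:,:,::-1].copy()
    cv2.imwrite(name,I);return s,c,I
E
python3 - <<'E'
from h import *
s,c,I=snap('pics/w1.png');print(np.round(s['ee_pos'],4),np.round(s['eef_rot'],3))
print('pred foot px',proj(c,[.551,.248,.074]))
E
```

```text
[0.5464 0.2458 0.1932] [ 0.982  0.188 -0.001 -0.003]
pred foot px [318.74812816 224.89876853]
```

View pics/w1.png

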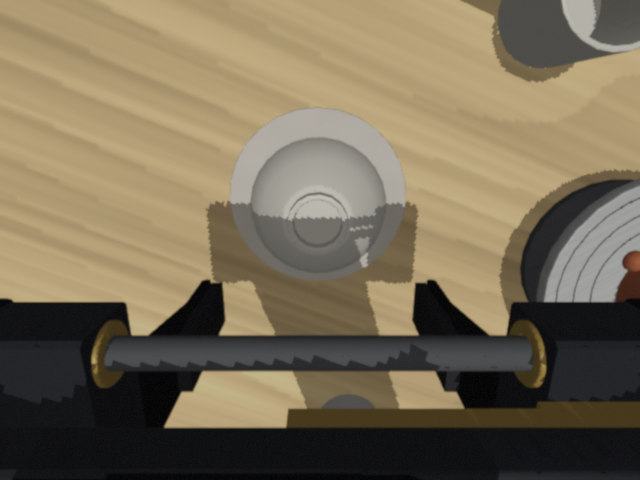

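The wrist view shows the foot ring's outer edge spanning about x 287–349, centred near (318,220), with the fingers left and right. I'll turn that into a position.

```bash
python3 - <<'E'
from h import *
c=calibration('wrist')
for p in [(318,219.5),(287,220),(349,220)]:print(np.round(onz(c,*p,.074),4))
E=np.array(c['extrinsics']);print(np.round(E,3).tolist(),-E[:3,:3].T@E[:3,3])
I=cv2.imread('pics/w1.png');g=cv2.cvtColor(I,6);
# bowl rim outline vs bat: bright/ring profile along row 228
print(g[228,275:362].tolist());print(g[180:262,318].tolist())
E
```

```text
[0.554  0.2476 0.074 ]
[0.5456 0.2678 0.074 ]
[0.5617 0.2272 0.074 ]
[[0.368, -0.93, -0.006, 0.027], [-0.886, -0.352, 0.3, 0.544], [-0.281, -0.105, -0.954, 0.527], [0.0, 0.0, 0.0, 1.0]] [0.62087436 0.27195397 0.33947912]
[100, 101, 102, 101, 102, 102, 103, 105, 107, 108, 109, 110, 109, 108, 109, 109, 109, 105, 98, 92, 101, 108, 109, 111, 110, 110, 110, 109, 111, 110, 110, 111, 111, 110, 110, 111, 110, 110, 111, 110, 111, 110, 110, 111, 111, 111, 111, 110, 109, 111, 110, 110, 110, 110, 111, 110, 111, 110, 111, 111, 110, 111, 111, 109, 103, 90, 90, 103, 109, 110, 110, 108, 107, 110, 121, 143, 159, 152, 134, 127, 131, 144, 152, 152, 145, 130, 119]
[169, 169, 169, 170, 173, 179, 184, 186, 187, 186, 183, 171, 136, 116, 142, 178, 190, 189, 180, 173, 175, 181, 184, 183, 183, 183, 184, 183, 183, 183, 183, 182, 183, 182, 182, 182, 180, 166, 132, 112, 110, 111, 110, 110, 111, 110, 110, 110, 111, 110, 111, 111, 111, 110, 109, 111, 110, 110, 110, 111, 110, 111, 110, 104, 92, 90, 91, 99, 109, 113, 110, 108, 108, 106, 102, 100, 97, 97, 96, 96, 96, 96]
```

Request:
apply_moves(
  deltas=[
    {"translation": [0.006,0.002,-0.03],"turn": [0,0,0],"hand": 0.087},
    {"translation": [0,0,-0.03],"turn": [0,0,0],"hand": 0.075},
    {"translation": [0,0,-0.03],"turn": [0,0,0],"hand": 0.06},
    {"translation": [0,0,-0.015],"turn": [0,0,0],"hand": 0.06},
    {"translation": [0,0,0],"turn": [0,0,0],"hand": 0.06},
  ],
  newtons=12,
)

```text
time: 2.65
ee_pos: [0.5518, 0.2428, 0.0827]
eef_rot: [0.982, 0.186, -0.004, -0.002]
ft_force: [0.1, -1.5, 0.9]
width: 0.0643
```

```bash
python3 - <<'E'
from h import *
s,c,I=snap('pics/w2.png');print(np.round(s['ee_pos'],4),s['ft_force'])
cv2.imwrite('pics/w2c.png',cv2.resize(I[180:480,160:480],(640,600)))
E
```

```text
[0.5518 0.2428 0.0827] [ 0.11967938 -1.53453923  0.92682932]
```

View pics/w2c.png

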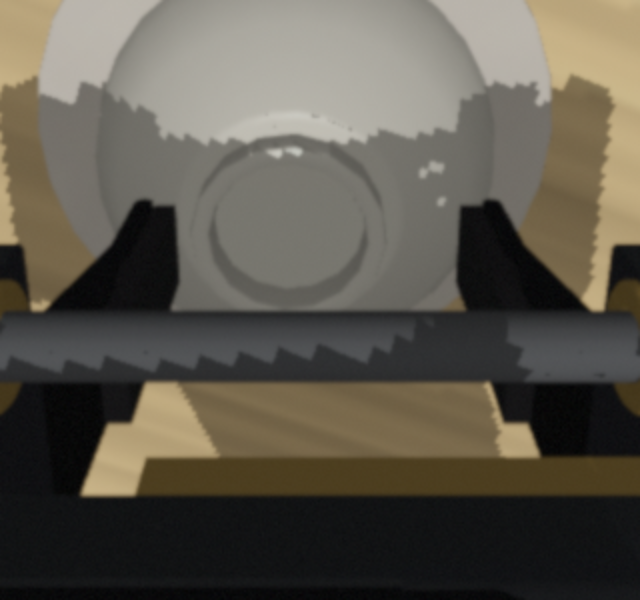

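The crop shows the foot ring centred at crop (288,232), full-frame (304,296), still left of the finger midline by about 6 mm. I'll correct before closing.

```bash
python3 - <<'E'
from h import *
from scipy.spatial.transform import Rotation as R
c=calibration('wrist');s=readout.read_state()
p=onz(c,304,296,.074);print(np.round(p,4),np.round(s['ee_pos'],4),'delta',np.round(p-s['ee_pos'],4)[:2]);print(R.from_quat(s['eef_rot']).as_matrix().round(3))
print(s['time'])
E
```

```text
[0.5524 0.2497 0.074 ] [0.5523 0.2431 0.0838] delta [0.     0.0067]
[[ 0.931  0.366 -0.007]
 [ 0.366 -0.931  0.002]
 [-0.005 -0.005 -1.   ]]
2.7
```

Request:
apply_moves(
  deltas=[
    {"translation": [0,0.006,-0.002],"turn": [0,0,0],"hand": 0.06},
    {"translation": [0,0,0],"turn": [0,0,0],"hand": 0.06},
  ],
)

```text
time: 2.9
ee_pos: [0.5538, 0.2499, 0.0848]
eef_rot: [0.983, 0.186, -0.001, -0.002]
ft_force: [0.2, -0.7, -0.0]
width: 0.0606
```

Request:
apply_moves(
  deltas=[
    {"translation": [-0.001,0,-0.004],"turn": [0,0,0],"hand": 0.06},
    {"translation": [0,0,0],"turn": [0,0,0],"hand": 0.055},
  ],
)

```text
time: 3.1
ee_pos: [0.5537, 0.2507, 0.0826]
eef_rot: [0.983, 0.186, 0.0, -0.002]
ft_force: [0.2, 0.4, -0.5]
width: 0.0577
```

```bash
python3 -c "
from h import *
s=readout.read_state();print(np.round(s['ee_pos'],4),s['ft_force'],s['width'])"
```

```text
[0.5537 0.2507 0.0826] [ 0.17038101  0.37764672 -0.51770941] 0.05770872733872752
```

Request:
apply_moves(
  deltas=[
    {"translation": [-0.001,0,-0.003],"turn": [0,0,0],"hand": 0.05},
    {"translation": [0,0,0],"turn": [0,0,0],"hand": 0.048},
  ],
)

```text
time: 3.3
ee_pos: [0.5529, 0.2508, 0.08]
eef_rot: [0.983, 0.186, 0.001, -0.002]
ft_force: [-0.1, -1.0, -0.2]
width: 0.0499
```

Request:
apply_moves(
  deltas=[
    {"translation": [0,0,0],"turn": [0,0,0],"hand": 0.044},
    {"translation": [0,0,0],"turn": [0,0,0],"hand": 0.04},
    {"translation": [0,0,0],"turn": [0,0,0],"hand": 0.036},
    {"translation": [0,0,0],"turn": [0,0,0],"hand": 0.036},
  ],
  newtons=15,
)

```text
time: 3.7
ee_pos: [0.5529, 0.2506, 0.08]
eef_rot: [0.983, 0.186, 0.001, -0.002]
ft_force: [-1.1, 0.6, 0.1]
width: 0.0428
```

Request:
apply_moves(
  deltas=[
    {"translation": [0,0,0.005],"turn": [0,0,0],"hand": 0.036},
    {"translation": [0,0,0.01],"turn": [0,0,0],"hand": 0.036},
    {"translation": [0,0,0.015],"turn": [0,0,0],"hand": 0.036},
    {"translation": [0,0,0.02],"turn": [0,0,0],"hand": 0.036},
    {"translation": [0,0,0],"turn": [0,0,0],"hand": 0.036},
  ],
  newtons=20,
)

```text
time: 4.2
ee_pos: [0.5526, 0.2507, 0.1344]
eef_rot: [0.983, 0.186, 0.001, -0.002]
ft_force: [0.4, 1.1, -0.9]
width: 0.0426
```

Request:
apply_moves(
  deltas=[
    {"translation": [0,0,0.025],"turn": [0,0,0],"hand": 0.036},
    {"translation": [0,0,0.03],"turn": [0,0,0],"hand": 0.036},
    {"translation": [0,0,0.03],"turn": [0,0,0],"hand": 0.036},
    {"translation": [0,0,0.02],"turn": [0,0,0],"hand": 0.036},
    {"translation": [0,0,0],"turn": [0,0,0],"hand": 0.036},
  ],
)

```text
time: 4.7
ee_pos: [0.5515, 0.2501, 0.2437]
eef_rot: [0.983, 0.186, 0.001, -0.002]
ft_force: [0.5, 0.5, -2.0]
width: 0.0425
```

```bash
python3 - <<'E'
from h import *
from bench import camera
s,c,I=snap('pics/w3.png');print(np.round(s['ee_pos'],4),s['ft_force'],s['width'])
T=camera('top')[:,:,::-1];S=camera('scene')[:,:,::-1];cv2.imwrite('pics/t3.png',T);cv2.imwrite('pics/s3.png',S)
x,y=proj(calibration('scene'),s['ee_pos']).astype(int)
cv2.imwrite('pics/w3c.png',np.hstack([cv2.resize(I,(400,300)),cv2.resize(S[y-60:y+60,x-80:x+80],(400,300))]))
E
```

```text
[0.5515 0.2501 0.2437] [ 0.52237246  0.49704248 -2.03197878] 0.042502462097652766
```

View pics/w3c.png

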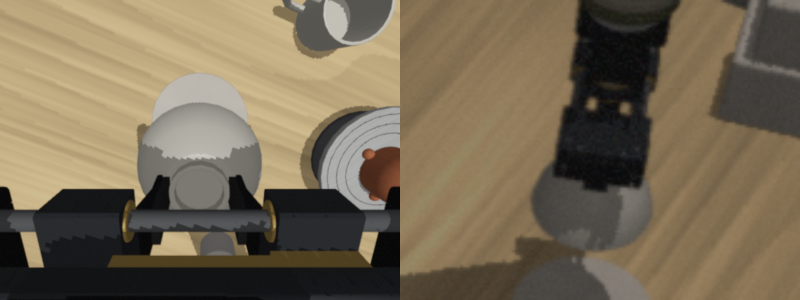

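The bowl is held level in the jaws; the wrist view has its ring near (320,299) full-frame, and the scene crop shows it hanging free of the bat. Next I measure the ring's offset in the hand and the wheel axis.

```bash
python3 - <<'E'
from h import *
s=readout.read_state()
for n,u,v in(('top',305,208),('scene',341,250)):
    I=cv2.imread(f'pics/{n}0.png');c=calibration(n);h=cv2.cvtColor(I,cv2.COLOR_BGR2HSV).astype(int)
    red=((h[...,1]>150)&((h[...,0]<11)|(h[...,0]>175))&(np.hypot(*(np.indices(h.shape[:2])-np.array([v,u])[:,None,None]))<60)).astype(np.uint8)
    red=cv2.morphologyEx(red,cv2.MORPH_OPEN,np.ones((9,9)))
    k,_=cv2.findContours(red,0,1);k=max(k,key=cv2.contourArea);(x,y),r=cv2.minEnclosingCircle(k)
    print(n,'red',cv2.boundingRect(k),(x,y,r),np.round(onz(c,x,y,.104),4))
    low=((h[...,1]<60)&(h[...,2]>70)).astype(np.uint8)|red
    low[np.hypot(*(np.indices(low.shape)-np.array([v,u])[:,None,None]))>62]=0
    low=cv2.morphologyEx(low,cv2.MORPH_CLOSE,np.ones((5,5)));low=cv2.morphologyEx(low,cv2.MORPH_OPEN,np.ones((5,5)))
    k,_=cv2.findContours(low,0,1);k=max(k,key=cv2.contourArea);e=cv2.fitEllipse(cv2.convexHull(k))
    print(' head',cv2.boundingRect(k),np.round(e[0],1),np.round(e[1],1),np.round(onz(c,*e[0],.07),4))
    for rr in (0,1,2,3):
        a=rr*np.pi/2;print('  pred edge',proj(c,[.598+.09*np.cos(a),-.013+.09*np.sin(a),.07]).round(1))
c=calibration('wrist')
I=cv2.imread('pics/w3.png');cv2.imwrite('pics/w3d.png',cv2.resize(I[240:440,200:440],(720,600)))
E
```

```text
top red (287, 188, 36, 32) (304.68603515625, 202.406982421875, 19.247196197509766) [ 0.6019 -0.0123  0.104 ]
 head (259, 161, 93, 93) [305.  206.9] [92.3 93.8] [ 0.5994 -0.0122  0.07  ]
  pred edge [304.8 161.2]
  pred edge [258.  208.5]
  pred edge [306.2 255.1]
  pred edge [353.  206.9]Traceback (most recent call last):
  File "<stdin>", line 7, in <module>
ValueError: max() iterable argument is empty
```

```bash
python3 - <<'E'
from h import *
I=cv2.imread('pics/w3.png');cv2.imwrite('pics/w3d.png',cv2.resize(I[240:380,180:640],(800,243)))
c=calibration('wrist');s=readout.read_state();print(np.round(s['ee_pos'],4))
for dx,dy in((0,0),(-.022,0),(.022,0)):print(proj(c,s['ee_pos']+np.array([dx,dy,-.006])).round(1))
print('wheel edge pred',[proj(c,[.599+.09*np.cos(a),-.0125+.09*np.sin(a),.07]).round(0).tolist() for a in np.radians([60,90,120,150])])
E
```

```text
[0.5503 0.2491 0.2397]
[317.8 305. ]
[300.2 345.4]
[336.6 261.6]
wheel edge pred [[568.0, 191.0], [527.0, 234.0], [513.0, 284.0], [526.0, 326.0]]
```

View pics/w3d.png

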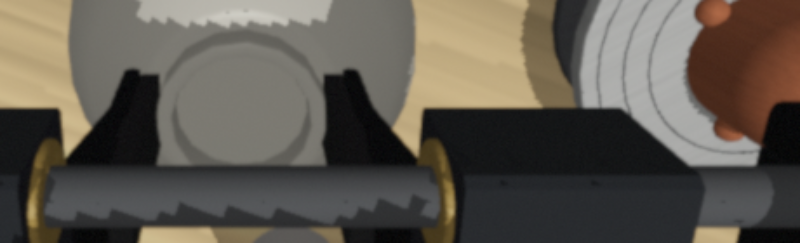

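The ring centre sits at about (318,307) against a TCP projection of (318,305), so the bowl is centred in the jaws. The wheel edge at column 513 matches the axis estimate of (0.599, −0.0125). I'll carry the bowl over.

Request:
apply_moves(
  deltas=[
    {"translation": [0.003,-0.015,0.003],"turn": [0,0,0],"hand": 0.036},
    {"translation": [0.005,-0.025,0.002],"turn": [0,0,0],"hand": 0.036},
    {"translation": [0.006,-0.033,0],"turn": [0,0,0],"hand": 0.036},
    {"translation": [0.006,-0.033,0],"turn": [0,0,0],"hand": 0.036},
    {"translation": [0.006,-0.033,0],"turn": [0,0,0],"hand": 0.036},
  ],
)

```text
time: 5.35
ee_pos: [0.5731, 0.1057, 0.2389]
eef_rot: [0.982, 0.19, -0.007, -0.002]
ft_force: [0.3, 0.1, -1.4]
width: 0.0424
```

Request:
apply_moves(
  deltas=[
    {"translation": [0.006,-0.033,0],"turn": [0,0,0],"hand": 0.036},
    {"translation": [0.006,-0.033,0],"turn": [0,0,0],"hand": 0.036},
    {"translation": [0.005,-0.025,0],"turn": [0,0,0],"hand": 0.036},
    {"translation": [0.002,-0.015,0],"turn": [0,0,0],"hand": 0.036},
    {"translation": [0,0,0],"turn": [0,0,0],"hand": 0.036},
  ],
)

```text
time: 5.85
ee_pos: [0.5903, -0.0184, 0.2333]
eef_rot: [0.983, 0.184, -0.011, -0.001]
ft_force: [0.1, -0.1, -1.3]
width: 0.0424
```

```bash
cat > st.py <<'E'
from h import *
from scipy.spatial.transform import Rotation as R
s=readout.read_state();r=R.from_quat(s['eef_rot']);z=r.as_matrix()[:,2]
print('t',s['time'],'pos',np.round(s['ee_pos'],4),'z',z.round(3),'F',np.round(s['ft_force'],1),'w',round(s['width'],4),'q',np.round(s['joint_positions'],2))
print('level turn',np.cross(z,[0,0,-1]).round(4))
E
python3 st.py
```

```text
t 5.85 pos [ 0.5903 -0.0184  0.2333] z [-0.023 -0.002 -1.   ] F [ 0.1 -0.1 -1.3] w 0.0424 q [ 0.49  0.35 -0.68  1.51  0.22  1.38 -1.41]
level turn [ 0.0024 -0.0229  0.    ]
```

Request:
apply_moves(
  deltas=[
    {"translation": [0.008,0.005,0],"turn": [0.002,-0.022,0],"hand": 0.036},
    {"translation": [0,0,0],"turn": [0,0,0],"hand": 0.036},
    {"translation": [0,0,0],"turn": [0,0,0],"hand": 0.036},
  ],
)

```text
time: 6.15
ee_pos: [0.5982, -0.0097, 0.2326]
eef_rot: [0.983, 0.186, 0.0, -0.001]
ft_force: [-0.1, 1.3, -2.0]
width: 0.0426
```

```bash
python3 st.py
```

```text
t 6.15 pos [ 0.5982 -0.0097  0.2326] z [-0.     0.002 -1.   ] F [-0.1  1.3 -2. ] w 0.0426 q [ 0.48  0.35 -0.69  1.51  0.22  1.36 -1.42]
level turn [-0.0016 -0.0002 -0.    ]
```

Request:
apply_moves(
  deltas=[
    {"translation": [0.001,-0.003,-0.02],"turn": [0,0,0],"hand": 0.036},
    {"translation": [0,0,-0.02],"turn": [0,0,0],"hand": 0.036},
    {"translation": [0,0,-0.012],"turn": [0,0,0],"hand": 0.036},
    {"translation": [0,0,0],"turn": [0,0,0],"hand": 0.036},
    {"translation": [0,0,0],"turn": [0,0,0],"hand": 0.036},
  ],
)

```text
time: 6.65
ee_pos: [0.5994, -0.0063, 0.1808]
eef_rot: [0.982, 0.19, 0.001, -0.001]
ft_force: [-0.1, 0.4, -0.7]
width: 0.0427
```

```bash
python3 st.py
```

```text
t 6.65 pos [ 0.5994 -0.0063  0.1808] z [ 0.002  0.003 -1.   ] F [-0.1  0.4 -0.7] w 0.0427 q [ 0.48  0.39 -0.68  1.58  0.25  1.26 -1.43]
level turn [-0.0031  0.0024  0.    ]
```

Request:
apply_moves(
  deltas=[
    {"translation": [0,-0.006,-0.006],"turn": [-0.003,0.002,0],"hand": 0.036},
    {"translation": [0,0,0],"turn": [0,0,0],"hand": 0.036},
    {"translation": [0,0,0],"turn": [0,0,0],"hand": 0.036},
  ],
)

```text
time: 6.95
ee_pos: [0.6002, -0.0124, 0.1763]
eef_rot: [0.982, 0.19, 0.001, 0.0]
ft_force: [0.1, 0.1, -1.4]
width: 0.0421
```

```bash
python3 st.py
```

```text
t 6.95 pos [ 0.6002 -0.0124  0.1763] z [ 0.003 -0.    -1.   ] F [ 0.1  0.1 -1.4] w 0.0421 q [ 0.48  0.39 -0.67  1.58  0.26  1.25 -1.43]
level turn [0.0003 0.0028 0.    ]
```

```bash
python3 - <<'E'
from h import *
s,c,I=snap('pics/w4.png');p=s['ee_pos'];print(np.round(p,4))
J=I.copy()
for a in np.radians(np.arange(0,360,4)):
    q=proj(c,[.599+.09*np.cos(a),-.0125+.09*np.sin(a),.07]);cv2.circle(J,tuple(q.astype(int)),1,(0,0,255),-1)
    for rr,z,col in((.022,-.006,(255,0,0)),(.058,-.064,(0,255,0))):
        q=proj(c,[p[0]+rr*np.cos(a),p[1]+rr*np.sin(a),p[2]+z]);cv2.circle(J,tuple(q.astype(int)),1,col,-1)
cv2.imwrite('pics/w4c.png',J)
E
```

```text
[ 0.6002 -0.0124  0.1763]
```

View pics/w4c.png

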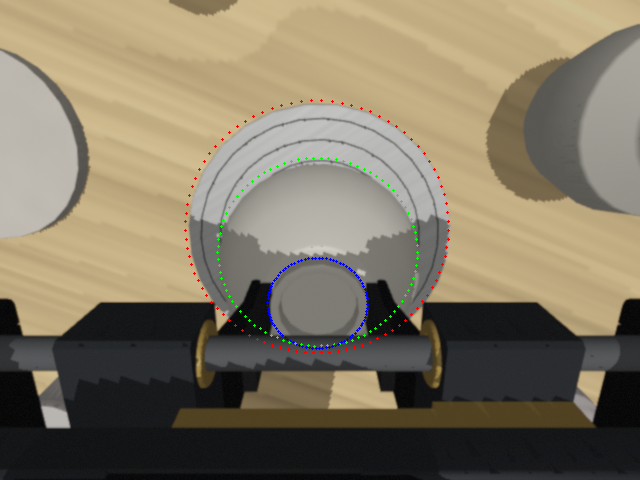

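The overlay shows the head's outer edge and the bowl's rim and ring sharing column 318 with their predictions, and both sit 3–4 px low in the same direction. The bowl is therefore concentric with the wheel to about 1 mm, so I lower it gently.

Request:
apply_moves(
  deltas=[
    {"translation": [0,0,-0.004],"turn": [0,0.002,0],"hand": 0.036},
    {"translation": [0,0,-0.004],"turn": [0,0,0],"hand": 0.036},
    {"translation": [0,0,0],"turn": [0,0,0],"hand": 0.036},
  ],
)

```text
time: 7.3
ee_pos: [0.6004, -0.0127, 0.168]
eef_rot: [0.982, 0.19, 0.001, 0.0]
ft_force: [-0.7, -0.8, -2.6]
width: 0.0419
```

```bash
python3 st.py
```

```text
t 7.3 pos [ 0.6004 -0.0127  0.168 ] z [ 0.001 -0.001 -1.   ] F [-0.7 -0.8 -2.6] w 0.0419 q [ 0.48  0.4  -0.67  1.59  0.26  1.24 -1.43]
level turn [0.0006 0.0012 0.    ]
```

Request:
apply_moves(
  deltas=[
    {"translation": [0,0,-0.003],"turn": [0,0.001,0],"hand": 0.036},
    {"translation": [0,0,0],"turn": [0,0,0],"hand": 0.036},
  ],
)

```text
time: 7.5
ee_pos: [0.6003, -0.0127, 0.1646]
eef_rot: [0.982, 0.19, -0.0, 0.0]
ft_force: [-0.9, -0.2, -1.6]
width: 0.0429
```

Request:
apply_moves(
  deltas=[
    {"translation": [0,0,-0.002],"turn": [0,0,0],"hand": 0.036},
    {"translation": [0,0,0],"turn": [0,0,0],"hand": 0.036},
  ],
)

```text
time: 7.7
ee_pos: [0.6003, -0.0127, 0.1624]
eef_rot: [0.982, 0.19, -0.0, 0.0]
ft_force: [-0.0, 0.3, -2.2]
width: 0.0425
```

Request:
apply_moves(
  deltas=[
    {"translation": [0,0,-0.001],"turn": [0,0,0],"hand": 0.036},
    {"translation": [0,0,0],"turn": [0,0,0],"hand": 0.036},
  ],
)

```text
time: 7.9
ee_pos: [0.6006, -0.0126, 0.162]
eef_rot: [0.982, 0.19, 0.0, 0.0]
ft_force: [-0.8, 0.2, -0.8]
width: 0.0426
```

Request:
apply_moves(
  deltas=[
    {"translation": [0,0,-0.001],"turn": [0,0,0],"hand": 0.036},
    {"translation": [0,0,0],"turn": [0,0,0],"hand": 0.036},
  ],
)

```text
time: 8.1
ee_pos: [0.6009, -0.0125, 0.1619]
eef_rot: [0.982, 0.19, 0.001, 0.001]
ft_force: [0.3, -0.5, -1.0]
width: 0.0424
```

```bash
python3 st.py
```

```text
t 8.1 pos [ 0.6009 -0.0125  0.1619] z [ 0.002 -0.001 -1.   ] F [ 0.3 -0.5 -1. ] w 0.0424 q [ 0.48  0.41 -0.67  1.6   0.27  1.23 -1.43]
level turn [0.0008 0.0016 0.    ]
```

Request:
apply_moves(
  deltas=[
    {"translation": [-0.001,0,-0.0015],"turn": [0,0.001,0],"hand": 0.036},
    {"translation": [0,0,0],"turn": [0,0,0],"hand": 0.036},
  ],
)

```text
time: 8.3
ee_pos: [0.6011, -0.0124, 0.162]
eef_rot: [0.982, 0.19, 0.002, 0.001]
ft_force: [0.0, 0.3, -1.0]
width: 0.0422
```

Request:
apply_moves(
  deltas=[
    {"translation": [0,0,-0.0015],"turn": [0,0,0],"hand": 0.036},
    {"translation": [0,0,0],"turn": [0,0,0],"hand": 0.036},
  ],
)

```text
time: 8.5
ee_pos: [0.6016, -0.0123, 0.1618]
eef_rot: [0.982, 0.19, 0.003, 0.001]
ft_force: [-1.9, 0.2, 1.6]
width: 0.0423
```

```bash
python3 st.py
```

```text
t 8.5 pos [ 0.6016 -0.0123  0.1618] z [ 0.006 -0.001 -1.   ] F [-1.9  0.2  1.6] w 0.0423 q [ 0.48  0.41 -0.67  1.6   0.27  1.22 -1.43]
level turn [0.0014 0.0056 0.    ]
```

Contact came at 0.162, as predicted. I'll relieve the slight push, level, and let go slowly.

Request:
apply_moves(
  deltas=[
    {"translation": [-0.0015,0,0.0005],"turn": [0.001,0.006,0],"hand": 0.036},
    {"translation": [0,0,0],"turn": [0,0,0],"hand": 0.036},
  ],
)

```text
time: 8.7
ee_pos: [0.5997, -0.0124, 0.1618]
eef_rot: [0.982, 0.19, -0.001, -0.0]
ft_force: [-0.1, 0.6, 3.3]
width: 0.0426
```

```bash
python3 st.py
```

```text
t 8.7 pos [ 0.5997 -0.0124  0.1618] z [-0.001 -0.    -1.   ] F [-0.1  0.6  3.3] w 0.0426 q [ 0.48  0.41 -0.67  1.6   0.27  1.23 -1.43]
level turn [ 0.0002 -0.0014  0.    ]
```

Request:
apply_moves(
  deltas=[
    {"translation": [0,0,0.0003],"turn": [0,-0.001,0],"hand": 0.0425},
    {"translation": [0,0,0],"turn": [0,0,0],"hand": 0.0445},
    {"translation": [0,0,0],"turn": [0,0,0],"hand": 0.047},
    {"translation": [0,0,0],"turn": [0,0,0],"hand": 0.05},
    {"translation": [0,0,0],"turn": [0,0,0],"hand": 0.056},
  ],
  newtons=5,
)

```text
time: 9.2
ee_pos: [0.5997, -0.0123, 0.1615]
eef_rot: [0.982, 0.19, -0.0, -0.0]
ft_force: [-1.0, -0.9, -0.6]
width: 0.0522
```

```bash
python3 st.py; python3 - <<'E'
from h import *
s,c,I=snap('pics/w5.png')
cv2.imwrite('pics/w5c.png',cv2.resize(I[60:400,120:520],(700,595)))
E
```

```text
t 9.2 pos [ 0.5997 -0.0123  0.1615] z [-0.001  0.    -1.   ] F [-1.  -0.9 -0.6] w 0.0522 q [ 0.48  0.41 -0.67  1.6   0.27  1.23 -1.43]
level turn [-0.0002 -0.0007 -0.    ]
```

View pics/w5c.png

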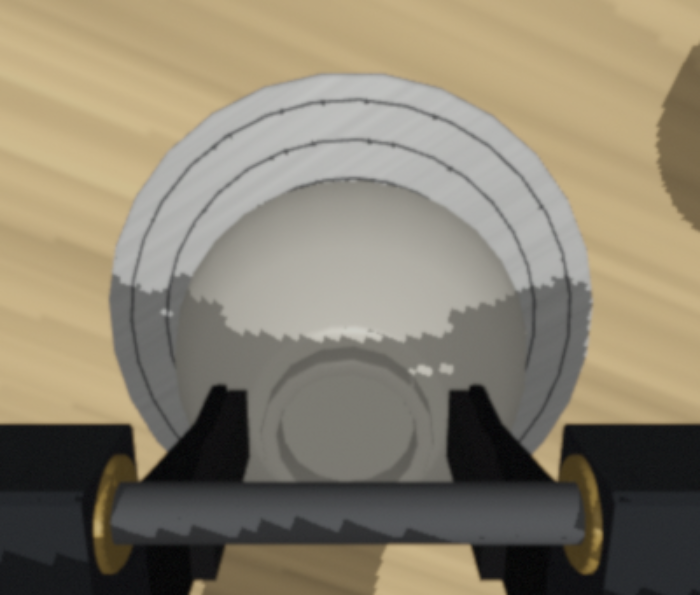

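The bowl is free of the pads and concentric with the wheel: rim 178–527 and head 111–592 in the crop, centres 352 and 351. I'll open and rise.

Request:
apply_moves(
  deltas=[
    {"translation": [0,0,0],"turn": [0,0,0],"hand": 0.06},
    {"translation": [0,0,0.005],"turn": [0,0,0],"hand": 0.06},
    {"translation": [0,0,0.01],"turn": [0,0,0],"hand": 0.06},
    {"translation": [0,0,0.02],"turn": [0,0,0],"hand": 0.06},
    {"translation": [0,0,0.03],"turn": [0,0,0],"hand": 0.07},
  ],
)

```text
time: 9.75
ee_pos: [0.5976, -0.0125, 0.2263]
eef_rot: [0.982, 0.19, -0.003, -0.001]
ft_force: [0.4, -1.1, 0.6]
width: 0.0629
```

Request:
apply_moves(
  deltas=[
    {"translation": [0,0,0.035],"turn": [0,0,0],"hand": 0.06},
    {"translation": [0,0,0.035],"turn": [0,0,0],"hand": 0.06},
    {"translation": [0,0,0.02],"turn": [0,0,0],"hand": 0.06},
    {"translation": [0,0,0],"turn": [0,0,0],"hand": 0.06},
  ],
)

```text
time: 10.15
ee_pos: [0.5982, -0.0117, 0.3278]
eef_rot: [0.982, 0.19, 0.001, -0.0]
ft_force: [0.4, -0.1, -0.6]
width: 0.0596
```

```bash
python3 st.py; python3 - <<'E'
from h import *
from bench import camera
s,c,I=snap('pics/w6.png');J=I.copy()
for a in np.radians(np.arange(0,360,6)):
  for rr,z,col in((.022,.156,(255,0,0)),(.058,.098,(0,255,0)),(.09,.07,(0,0,255))):
    q=proj(c,[.599+rr*np.cos(a),-.0125+rr*np.sin(a),z]);cv2.circle(J,tuple(q.astype(int)),1,col,-1)
S=camera('scene')[:,:,::-1]
cv2.imwrite('pics/w6c.png',np.hstack([cv2.resize(J,(440,330)),cv2.resize(S[180:300,275:405],(357,330))]))
E
```

```text
t 10.15 pos [ 0.5982 -0.0117  0.3278] z [ 0.001  0.001 -1.   ] F [ 0.4 -0.1 -0.6] w 0.0596 q [ 0.48  0.31 -0.69  1.36  0.2   1.54 -1.38]
level turn [-0.0007  0.0014  0.    ]
```

View pics/w6c.png

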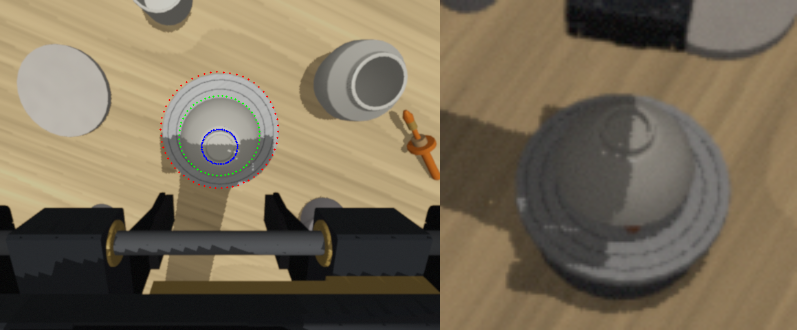

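The bowl balances centred and level: ring, rim and head all lie on the overlaid circles, and the scene crop shows it upright. Next I go above the brush.

Request:
apply_moves(
  deltas=[
    {"translation": [-0.012,-0.035,0],"turn": [0,0,0],"hand": 0.06},
    {"translation": [-0.012,-0.035,0],"turn": [0,0,0],"hand": 0.06},
    {"translation": [-0.012,-0.036,-0.01],"turn": [0,0,0],"hand": 0.06},
    {"translation": [-0.012,-0.036,-0.015],"turn": [0,0,0],"hand": 0.06},
    {"translation": [-0.012,-0.036,-0.015],"turn": [0,0,0],"hand": 0.06},
  ],
)

```text
time: 10.75
ee_pos: [0.5342, -0.1879, 0.2797]
eef_rot: [0.98, 0.197, -0.003, -0.003]
ft_force: [-0.4, -0.8, 0.5]
width: 0.0601
```

Request:
apply_moves(
  deltas=[
    {"translation": [-0.012,-0.036,-0.015],"turn": [0,0,0],"hand": 0.06},
    {"translation": [-0.01,-0.03,-0.01],"turn": [0,0,0],"hand": 0.06},
    {"translation": [0,0,0],"turn": [0,0,0],"hand": 0.06},
    {"translation": [0,0,0],"turn": [0,0,0],"hand": 0.06},
  ],
)

```text
time: 11.15
ee_pos: [0.5043, -0.2624, 0.2461]
eef_rot: [0.981, 0.192, -0.008, -0.006]
ft_force: [0.8, -0.4, 0.6]
width: 0.0601
```

```bash
python3 st.py; python3 - <<'E'
from h import *
t=calibration('top');sc=calibration('scene')
print(onz(t,455.3,245,.194),two(ray(t,455.3,245),ray(sc,239.6,288)))
s,c,I=snap('pics/w7.png');J=I.copy()
for z in (.194,.108,.098):
  q=proj(c,[.513,-.26,z]);cv2.circle(J,tuple(q.astype(int)),2,(0,0,255),-1);print(z,q)
cv2.imwrite('pics/w7c.png',J)
E
```

```text
t 11.15 pos [ 0.5043 -0.2624  0.2461] z [-0.018  0.008 -1.   ] F [ 0.8 -0.4  0.6] w 0.0601 q [ 0.87  0.27 -0.56  1.56  0.14  1.38 -0.89]
level turn [-0.0084 -0.0179 -0.    ]
[ 0.51062366 -0.25922249  0.194     ] [ 0.51198158 -0.2604126   0.18741878]
0.194 [321.29916915 250.07320823]
0.108 [322.1535602  211.17859081]
0.098 [322.22309651 208.01307517]
```

View pics/w7c.png

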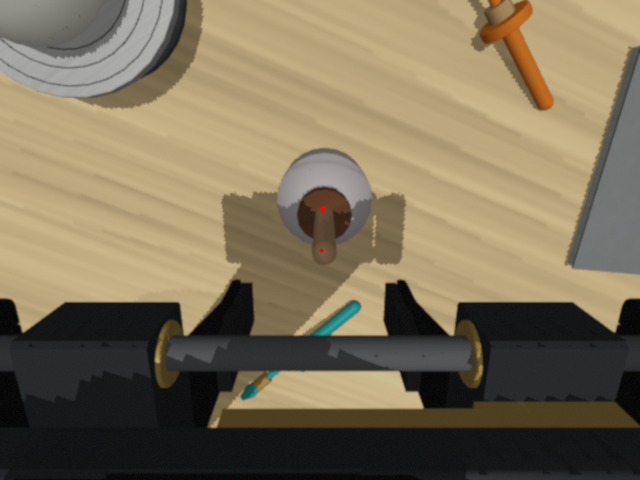

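The wrist view shows the handle top at (323,251) and cap at (324,213), within 2 px of the prediction for (0.513, −0.261). The wood handle is clearly not the orange or turquoise one. I'll align and descend.

Request:
apply_moves(
  deltas=[
    {"translation": [0.008,0.001,-0.01],"turn": [-0.008,-0.018,0],"hand": 0.06},
    {"translation": [0,0,0],"turn": [0,0,0],"hand": 0.06},
    {"translation": [0,0,0],"turn": [0,0,0],"hand": 0.06},
  ],
)

```text
time: 11.5
ee_pos: [0.5131, -0.2587, 0.2358]
eef_rot: [0.981, 0.194, -0.0, -0.001]
ft_force: [-0.2, -0.2, -0.3]
width: 0.0601
```

```bash
python3 st.py
```

```text
t 11.5 pos [ 0.5131 -0.2587  0.2358] z [-0.     0.001 -1.   ] F [-0.2 -0.2 -0.3] w 0.0601 q [ 0.86  0.27 -0.56  1.58  0.15  1.34 -0.9 ]
level turn [-0.0009 -0.0005 -0.    ]
```

Request:
apply_moves(
  deltas=[
    {"translation": [0,-0.003,-0.02],"turn": [0,0,0],"hand": 0.06},
    {"translation": [0,0,-0.025],"turn": [0,0,0],"hand": 0.06},
    {"translation": [0,0,-0.02],"turn": [0,0,0],"hand": 0.06},
    {"translation": [0,0,-0.015],"turn": [0,0,0],"hand": 0.06},
    {"translation": [0,0,0],"turn": [0,0,0],"hand": 0.06},
  ],
)

```text
time: 12.0
ee_pos: [0.515, -0.259, 0.1567]
eef_rot: [0.981, 0.196, 0.001, 0.0]
ft_force: [-0.7, -0.7, -0.2]
width: 0.0598
```

```bash
python3 st.py
```

```text
t 12.0 pos [ 0.515  -0.259   0.1567] z [ 0.002 -0.    -1.   ] F [-0.7 -0.7 -0.2] w 0.0598 q [ 0.85  0.33 -0.55  1.67  0.19  1.18 -0.93]
level turn [0.0003 0.0022 0.    ]
```

Request:
apply_moves(
  deltas=[
    {"translation": [-0.002,-0.002,-0.006],"turn": [0,0.002,0],"hand": 0.05},
    {"translation": [0,0,0],"turn": [0,0,0],"hand": 0.04},
    {"translation": [0,0,0],"turn": [0,0,0],"hand": 0.03},
  ],
)

```text
time: 12.3
ee_pos: [0.514, -0.2612, 0.1526]
eef_rot: [0.981, 0.196, 0.001, 0.001]
ft_force: [0.1, -0.1, 0.1]
width: 0.0435
```

```bash
python3 st.py;  python3 - <<'E'
from h import *
s,c,I=snap('pics/w8.png');h=cv2.cvtColor(I,cv2.COLOR_BGR2HSV)
for v in (262,270,280,290,300,310,320): print(v,''.join('#' if I[v,u].max()<45 else '.' for u in range(230,410,3)))
print([proj(c,s['ee_pos']+np.array([0,0,d])).round(1).tolist() for d in(-.014,0,.04)])
cv2.imwrite('pics/w8c.png',cv2.resize(I[150:400,180:460],(672,600)))
E
```

```text
t 12.3 pos [ 0.514  -0.2612  0.1526] z [ 0.002 -0.001 -1.   ] F [ 0.1 -0.1  0.1] w 0.0435 q [ 0.85  0.34 -0.55  1.68  0.19  1.18 -0.92]
level turn [0.0014 0.0023 0.    ]
262 ............................................................
270 ............................................................
280 ........#..........................................#........
290 ......########................................########......
300 .....#########................................#########.....
310 ..############................................############..
320 ##############................................##############
[[317.7, 297.0], [317.7, 311.5], [317.8, 369.8]]
```

View pics/w8c.png

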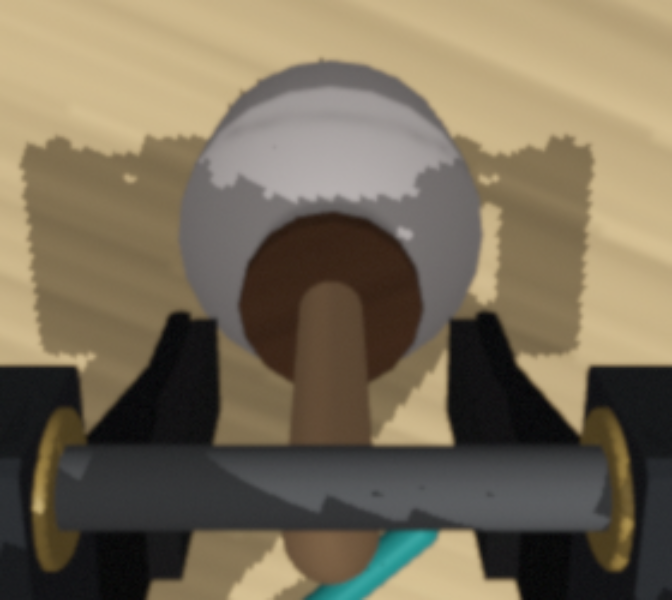

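The handle is at crop column 332 and the finger midpoint at 334, so it is centred. I'll close and draw it up.

Request:
apply_moves(
  deltas=[
    {"translation": [0,0,0],"turn": [0.001,0.002,0],"hand": 0.02},
    {"translation": [0,0,0],"turn": [0,0,0],"hand": 0.012},
    {"translation": [0,0,0],"turn": [0,0,0],"hand": 0.005},
    {"translation": [0,0,0],"turn": [0,0,0],"hand": 0.005},
    {"translation": [0,0,0],"turn": [0,0,0],"hand": 0.005},
  ],
  newtons=30,
)

```text
time: 12.85
ee_pos: [0.5145, -0.2616, 0.1539]
eef_rot: [0.981, 0.196, 0.001, 0.001]
ft_force: [-1.0, 0.1, -0.6]
width: 0.0131
```

```bash
python3 st.py
```

```text
t 12.85 pos [ 0.5145 -0.2616  0.1539] z [ 0.002 -0.001 -1.   ] F [-1.   0.1 -0.6] w 0.0131 q [ 0.85  0.34 -0.55  1.67  0.19  1.18 -0.92]
level turn [0.0014 0.0016 0.    ]
```

Request:
apply_moves(
  deltas=[
    {"translation": [0,0,0.006],"turn": [0.001,0.001,0],"hand": 0.005},
    {"translation": [0,0,0.008],"turn": [0,0,0],"hand": 0.005},
    {"translation": [0,0,0.01],"turn": [0,0,0],"hand": 0.005},
    {"translation": [0,0,0],"turn": [0,0,0],"hand": 0.005},
  ],
  newtons=40,
)

```text
time: 13.25
ee_pos: [0.5146, -0.2615, 0.1804]
eef_rot: [0.981, 0.196, 0.0, 0.0]
ft_force: [1.2, 1.1, -0.1]
width: 0.0133
```

```bash
python3 st.py
```

```text
t 13.25 pos [ 0.5146 -0.2615  0.1804] z [ 0.001 -0.    -1.   ] F [ 1.2  1.1 -0.1] w 0.0133 q [ 0.85  0.32 -0.55  1.64  0.17  1.23 -0.91]
level turn [0.0003 0.0008 0.    ]
```

Request:
apply_moves(
  deltas=[
    {"translation": [0,0,0.012],"turn": [0,0,0],"hand": 0.005},
    {"translation": [0,0,0.015],"turn": [0,0,0],"hand": 0.005},
    {"translation": [0,0,0.015],"turn": [0,0,0],"hand": 0.005},
    {"translation": [0,0,0.015],"turn": [0,0,0],"hand": 0.005},
    {"translation": [0,0,0],"turn": [0,0,0],"hand": 0.005},
  ],
)

```text
time: 13.75
ee_pos: [0.5149, -0.2614, 0.244]
eef_rot: [0.981, 0.196, 0.001, 0.001]
ft_force: [0.0, -0.2, 0.1]
width: 0.0131
```

Request:
apply_moves(
  deltas=[
    {"translation": [0,0,0.03],"turn": [0,0,0],"hand": 0.005},
    {"translation": [0,0,0.035],"turn": [0,0,0],"hand": 0.005},
    {"translation": [0,0,0.035],"turn": [0,0,0],"hand": 0.005},
    {"translation": [0,0,0.02],"turn": [0,0,0],"hand": 0.005},
    {"translation": [0,0,0],"turn": [0,0,0],"hand": 0.005},
  ],
)

```text
time: 14.25
ee_pos: [0.5133, -0.2607, 0.3678]
eef_rot: [0.98, 0.197, 0.0, 0.0]
ft_force: [0.4, 0.1, -1.4]
width: 0.0136
```

```bash
python3 st.py; python3 - <<'E'
from h import *
from bench import camera
for n in('scene','top'):
    I=camera(n)[:,:,::-1];cv2.imwrite(f'pics/{n}9.png',I);J=cv2.imread(f'pics/{n}0.png');c=calibration(n)
    x,y=proj(c,[.505,-.26,.02]).astype(int);d=cv2.absdiff(I,J).max(2);print(n,'diff at jar base',(d[y-12:y+12,x-25:x+25]>40).mean())
E
```

```text
t 14.25 pos [ 0.5133 -0.2607  0.3678] z [ 0.001 -0.    -1.   ] F [ 0.4  0.1 -1.4] w 0.0136 q [ 0.85  0.23 -0.56  1.34  0.12  1.6  -0.87]
level turn [0.0005 0.0009 0.    ]
scene diff at jar base 0.22833333333333333
top diff at jar base 0.1525
```

Request:
apply_moves(
  deltas=[
    {"translation": [-0.004,0.02,0],"turn": [0,0,0],"hand": 0.005},
    {"translation": [-0.004,0.035,0],"turn": [0,0,0],"hand": 0.005},
    {"translation": [-0.004,0.038,0],"turn": [0,0,0],"hand": 0.005},
    {"translation": [-0.004,0.038,0],"turn": [0,0,0],"hand": 0.005},
    {"translation": [-0.004,0.038,0],"turn": [0,0,0],"hand": 0.005},
  ],
)

```text
time: 14.85
ee_pos: [0.4879, -0.0925, 0.3539]
eef_rot: [0.982, 0.191, -0.007, -0.004]
ft_force: [-0.1, -0.2, -0.3]
width: 0.0131
```

Request:
apply_moves(
  deltas=[
    {"translation": [-0.002,0.038,0],"turn": [0,-0.06,0],"hand": 0.005},
    {"translation": [0,0.025,0],"turn": [0,-0.08,0],"hand": 0.005},
    {"translation": [0,0.01,0],"turn": [0,-0.1,0],"hand": 0.005},
    {"translation": [0,0,0],"turn": [0,-0.1,0],"hand": 0.005},
    {"translation": [0,0,0],"turn": [0,-0.1,0],"hand": 0.005},
  ],
)

```text
time: 15.35
ee_pos: [0.4837, -0.0103, 0.3445]
eef_rot: [0.958, 0.192, 0.209, 0.035]
ft_force: [0.2, -0.1, -0.0]
width: 0.0135
```

```bash
python3 st.py
```

```text
t 15.35 pos [ 0.4837 -0.0103  0.3445] z [ 0.414  0.012 -0.91 ] F [ 0.2 -0.1 -0. ] w 0.0135 q [ 0.72 -0.37 -0.6   1.94 -0.29  1.09 -0.99]
level turn [-0.0123  0.4139  0.    ]
```

The tilt is at 24° but joint 2 is nearing its −0.5 limit. I'll fit the arm's kinematics from the recorded poses and choose a feasible tilt direction.

```bash
cat > fk.py <<'E'
from h import *
import itertools
from scipy.spatial.transform import Rotation as R
from scipy.optimize import least_squares
LIM=np.array([[-2.6,2.6],[-.5,2.12],[-1.47,1.34],[.16,2.42],[-1.27,4.41],[.06,2.06],[-2.6,2.6]])
def fk(q,sg,L):
    M=np.eye(3);p=np.array([0,0,L[0]]);
    for i,a in enumerate('zyzyzyz'):
        M=M@R.from_euler(a,sg[i]*q[i]).as_matrix()
        if i==2:p=p+M@[L[4],0,L[1]]
        if i==4:p=p+M@[L[5],0,L[2]]
        if i==6:p=p+M@[0,0,L[3]]
    return p,M
D=[([1.162,.332,-.065,1.46,.022,1.35,-.088],[.235,-.579,.237],[0,0,-1]),
([.49,.35,-.68,1.51,.22,1.38,-1.41],[.5903,-.0184,.2333],[-.023,-.002,-1]),
([.48,.41,-.67,1.6,.27,1.23,-1.43],[.5997,-.0124,.1618],[-.001,0,-1]),
([.48,.31,-.69,1.36,.2,1.54,-1.38],[.5982,-.0117,.3278],[.001,.001,-1]),
([.87,.27,-.56,1.56,.14,1.38,-.89],[.5043,-.2624,.2461],[-.018,.008,-1]),
([.85,.34,-.55,1.67,.19,1.18,-.93],[.5145,-.2616,.1539],[.002,-.001,-1]),
([.85,.23,-.56,1.34,.12,1.6,-.87],[.5133,-.2607,.3678],[.001,0,-1]),
([.72,-.37,-.60,1.94,-.29,1.09,-.99],[.4837,-.0103,.3445],[.414,.012,-.91])]
def fit():
    best=None
    for s in itertools.product([1,-1],repeat=3):
        sg=[s[0],1,s[1],1,s[2],1,1]
        f=lambda L:np.concatenate([np.r_[fk(q,sg,L)[0]-p,.3*(fk(q,sg,L)[1][:,2]-z)] for q,p,z in D])
        r=least_squares(f,[.35,.4,.4,.25,0,0])
        if best is None or r.cost<best[0]:best=(r.cost,sg,r.x,r.fun)
    return best
E
python3 - <<'E'
from fk import *
b=fit();print(b[0],b[1],b[2].round(3),np.abs(b[3]).max());np.save('fk.npy',np.r_[b[1],b[2]])
s=readout.read_state();print(s['eef_rot'],R.from_matrix(fk(s['joint_positions'],b[1],b[2])[1]).as_quat())
E
```

```text
0.0048966018060177564 [-1, 1, -1, 1, -1, 1, 1] [ 0.265  0.557  0.488  0.461 -0.037 -0.002] 0.06929498561586898
[0.95829922 0.19178206 0.2088812  0.03536803] [-0.37816854  0.90116941 -0.07612285  0.19770575]
```

```bash
cat > fk2.py <<'E'
from fk import *
def fk(q,sg,L):
    M=R.from_euler('z',L[6]).as_matrix();p=np.array([0,0,L[0]])
    for i,a in enumerate('zyzyzyz'):
        M=M@R.from_euler(a,sg[i]*q[i]).as_matrix()
        if i==0:p=p+M@[L[8],0,0]
        if i==2:p=p+M@[L[4],0,L[1]]
        if i==4:p=p+M@[L[5],0,L[2]]
        if i==5:p=p+M@[L[7],0,0]
        if i==6:p=p+M@[0,0,L[3]]
    return p,M
def fit():
    out=[]
    for s in itertools.product([1,-1],repeat=5):
        sg=[s[0],1,s[1],s[3],s[2],s[4],1]
        f=lambda L:np.concatenate([np.r_[fk(q,sg,L)[0]-p,.3*(fk(q,sg,L)[1][:,2]-z)] for q,p,z in D])
        r=least_squares(f,[.35,.4,.4,.25,0,0,0,0,0]);out.append((r.cost,sg,r.x,r.fun))
    return sorted(out,key=lambda t:t[0])
if __name__=='__main__':
    for b in fit()[:3]:print(b[0],b[1],b[2].round(3),np.abs(b[3]).max())
E
python3 fk2.py
```

```text
0.0001523514700450135 [-1, 1, -1, 1, -1, 1, 1] [ 0.221  0.431  0.473  0.284  0.032 -0.001 -0.072  0.017  0.003] 0.010774331468072395
0.04490703376338023 [-1, 1, 1, 1, 1, 1, 1] [-0.279 -0.153  0.05  -0.85   1.17  -0.147  0.203  1.423  0.808] 0.15824890272268866
0.05142935652823475 [-1, 1, -1, 1, 1, 1, 1] [ 0.073  0.143  0.442 -0.082  0.117 -0.085 -0.021  0.052  0.049] 0.1510261141899751
```

```bash
cat > ik.py <<'E'
from fk2 import *
b=fit()[0];sg,L=b[1],b[2]
q0=readout.read_state()['joint_positions'];tip=np.array([.599,-.0125,.173])
mid=LIM.mean(1)
for ph in range(-180,180,20):
    a=np.radians(ph);z=np.r_[np.cos(a),np.sin(a),-1]/2**.5;tcp=tip-.131*z
    def f(q):
        p,M=fk(q,sg,L);m=np.minimum(q-LIM[:,0],LIM[:,1]-q)
        return np.r_[20*(p-tcp),10*(M[:,2]-z),.05*(q-q0),2*np.clip(.15-m,0,None)]
    r=least_squares(f,np.clip(q0,LIM[:,0]+.05,LIM[:,1]-.05),bounds=(LIM[:,0],LIM[:,1]));q=r.x;p,M=fk(q,sg,L)
    print(ph,'err',np.linalg.norm(p-tcp).round(4),np.linalg.norm(M[:,2]-z).round(3),'margin',np.minimum(q-LIM[:,0],LIM[:,1]-q).round(2),'q',q.round(2))
E
python3 ik.py
```

```text
-180 err 0.0906 0.146 margin [2.53 1.31 1.31 0.75 1.27 0.   1.61] q [-0.07  0.81  0.03  0.91  0.    2.06 -0.99]
-160 err 0.0752 0.121 margin [2.22 1.27 0.9  0.73 1.27 0.   1.61] q [-0.38  0.85  0.44  0.89  0.    2.06 -0.99]
-140 err 0.0361 0.057 margin [2.02 1.2  0.62 0.67 1.27 0.   1.61] q [-0.58  0.92  0.72  0.83  0.    2.06 -0.99]
-120 err 0.0013 0.002 margin [1.85 1.23 0.54 0.74 1.36 0.11 1.61] q [-0.75  0.89  0.8   0.9   0.09  1.95 -0.99]
-100 err 0.0 0.0 margin [2.38 1.09 1.09 1.08 2.09 0.2  1.61] q [-0.22  0.59 -0.38  1.24  0.82  1.86 -0.99]
-80 err 0.0 0.0 margin [2.49 0.9  0.92 0.87 2.18 0.42 1.61] q [-0.11  0.4  -0.55  1.55  0.91  1.64 -0.99]
-60 err 0.0 0.0 margin [2.49 0.68 0.72 0.59 2.21 0.7  1.61] q [ 0.11  0.18 -0.75  1.83  0.94  1.36 -0.99]
-40 err 0.0 0.0 margin [1.72 0.15 0.24 0.36 1.72 0.75 1.61] q [ 0.88 -0.35 -1.23  2.06  0.45  0.81 -0.99]
-20 err 0.0001 0.0 margin [2.32 0.15 0.94 0.19 1.67 0.51 1.61] q [ 0.28 -0.35 -0.53  2.23  0.4   0.57 -0.99]
0 err 0.0012 0.001 margin [2.55 0.12 1.4  0.13 1.12 0.4  1.61] q [ 0.05 -0.38 -0.06  2.29 -0.15  0.46 -0.99]
20 err 0.0 0.0 margin [1.86 0.2  1.08 0.19 0.33 0.73 1.61] q [ 0.74 -0.3  -0.39  2.23 -0.94  0.79 -0.99]
40 err 0.0 0.0 margin [1.74 0.43 1.06 0.37 0.36 0.99 1.61] q [ 0.86 -0.07 -0.41  2.05 -0.91  1.05 -0.99]
60 err 0.0 0.0 margin [1.7  0.68 0.98 0.62 0.53 0.8  1.61] q [ 0.9   0.18 -0.49  1.8  -0.74  1.26 -0.99]
80 err 0.0 0.0 margin [1.76 0.93 0.94 0.91 0.72 0.58 1.61] q [ 0.84  0.43 -0.53  1.51 -0.55  1.48 -0.99]
100 err 0.0 0.0 margin [1.91 1.15 0.94 1.03 0.88 0.33 1.61] q [ 0.69  0.65 -0.53  1.19 -0.39  1.73 -0.99]
120 err 0.0022 0.004 margin [1.96 1.19 0.6  0.7  1.25 0.08 1.61] q [ 0.64  0.93 -0.87  0.86 -0.02  1.98 -0.99]
140 err 0.0418 0.067 margin [2.14 1.2  0.78 0.68 1.27 0.   1.61] q [ 0.46  0.92 -0.69  0.84 -0.    2.06 -0.99]
160 err 0.0784 0.126 margin [2.36 1.28 1.08 0.73 1.27 0.   1.61] q [ 0.24  0.84 -0.39  0.89 -0.    2.06 -0.99]
```

```bash
cat > go.py <<'E'
from h import *
from scipy.spatial.transform import Rotation as R
s=readout.read_state();z=R.from_quat(s['eef_rot']).as_matrix()[:,2];zt=np.array([.354,.612,-.707])
k=np.cross(z,zt);a=np.arctan2(np.linalg.norm(k),z@zt);tip=s['ee_pos']+.131*z
print('rotvec',(k/np.linalg.norm(k)*a).round(3),'slant deg',np.degrees(np.arccos(-z[2])).round(1),'tip',tip.round(4),'tcp',np.round(s['ee_pos'],4),'q',np.round(s['joint_positions'],2),'w',s['width'],'F',np.round(s['ft_force'],1),s['time'])
E
python3 go.py
```

```text
rotvec [ 0.589 -0.032  0.267] slant deg 24.5 tip [ 0.5379 -0.0087  0.2253] tcp [ 0.4837 -0.0103  0.3445] q [ 0.72 -0.37 -0.6   1.94 -0.29  1.09 -0.99] w 0.013463884200182557 F [ 0.2 -0.1 -0. ] 15.35
```

Request:
apply_moves(
  deltas=[
    {"translation": [0.009,-0.01,0.003],"turn": [0.05,0,0.025],"hand": 0.005},
    {"translation": [0.009,-0.01,0.003],"turn": [0.07,0,0.033],"hand": 0.005},
    {"translation": [0.009,-0.01,0.003],"turn": [0.07,0,0.033],"hand": 0.005},
    {"translation": [0.009,-0.01,0.003],"turn": [0.07,0,0.033],"hand": 0.005},
    {"translation": [0.009,-0.01,0.003],"turn": [0.07,-0.01,0.033],"hand": 0.005},
  ],
)

```text
time: 15.85
ee_pos: [0.5231, -0.0587, 0.3524]
eef_rot: [0.931, 0.232, 0.245, -0.14]
ft_force: [0.4, -0.1, -0.3]
width: 0.0137
```

```bash
python3 go.py
```

```text
rotvec [ 0.253 -0.022  0.108] slant deg 32.8 tip [ 0.5743 -0.0096  0.2422] tcp [ 0.5231 -0.0587  0.3524] q [ 0.71 -0.11 -0.34  1.81 -0.59  1.22 -0.57] w 0.013677683718355519 F [ 0.4 -0.1 -0.3] 15.85
```

Request:
apply_moves(
  deltas=[
    {"translation": [0.008,-0.009,0],"turn": [0.065,-0.005,0.03],"hand": 0.005},
    {"translation": [0.008,-0.009,0],"turn": [0.065,-0.005,0.028],"hand": 0.005},
    {"translation": [0.008,-0.009,0],"turn": [0.065,-0.005,0.025],"hand": 0.005},
    {"translation": [0.006,-0.007,-0.005],"turn": [0.055,-0.005,0.025],"hand": 0.005},
    {"translation": [0,0,0],"turn": [0,0,0],"hand": 0.005},
  ],
)

```text
time: 16.35
ee_pos: [0.5518, -0.0978, 0.3364]
eef_rot: [0.89, 0.245, 0.27, -0.275]
ft_force: [-0.1, 0.7, -1.0]
width: 0.0136
```

```bash
python3 go.py
```

```text
rotvec [-0.009 -0.004 -0.008] slant deg 45.4 tip [ 0.5972 -0.0164  0.2443] tcp [ 0.5518 -0.0978  0.3364] q [ 0.76  0.14 -0.25  1.7  -0.77  1.38 -0.34] w 0.013608345885931636 F [-0.1  0.7 -1. ] 16.35
```

```bash
cat > chk.py <<'E'
from h import *
from bench import camera
from scipy.spatial.transform import Rotation as R
s,c,I=snap('pics/wc.png');z=R.from_quat(s['eef_rot']).as_matrix()[:,2]
print('pred cap',proj(c,s['ee_pos']+.046*z).round(0),'tip',proj(c,s['ee_pos']+.131*z).round(0))
h=cv2.cvtColor(I,cv2.COLOR_BGR2HSV)
def blobs(m,tag):
    n,_,st,ce=cv2.connectedComponentsWithStats(m.astype(np.uint8))
    for i in np.argsort(-st[1:,4])[:3]+1:print(tag,st[i].tolist(),ce[i].round(0))
blobs((h[...,0]<16)&(h[...,1]>120)&(h[...,2]<100)&(h[...,2]>25),'brown')
for n in('top','scene'):
    J=cv2.imread(f'pics/{n}0.png');K=camera(n)[:,:,::-1].copy();cc=calibration(n);cv2.imwrite(f'pics/{n}_end.png',K)
    for nm,p,r in(('jar',(.505,-.26,.05),34),('vase',(.742,-.161,.07),34),('mug',(.759,.139,.04),28),('tub',(.347,.132,.03),22)):
        x,y=proj(cc,p).astype(int);o=[]
        A=J[y-r:y+r,x-r:x+r];T=A
        B=K[max(0,y-r-8):y+r+8,max(0,x-r-8):x+r+8];m=cv2.matchTemplate(cv2.cvtColor(B,6),cv2.cvtColor(T,6),cv2.TM_CCOEFF_NORMED);_,v,_,l=cv2.minMaxLoc(m)
        print(n,nm,'shift px',l[0]-min(8,x-r),l[1]-min(8,y-r),'score',round(v,2))
E
python3 chk.py
```

```text
pred cap [319. 272.] tip [319. 229.]
brown [0, 0, 88, 98, 2847] [34. 34.]
brown [281, 231, 75, 57, 2295] [318. 261.]
brown [41, 153, 17, 21, 132] [ 49. 162.]
top jar shift px 3 1 score 0.34
top vase shift px 0 0 score 0.99
top mug shift px 0 0 score 1.0
top tub shift px 0 0 score 0.99
scene jar shift px 0 0 score 0.18
scene vase shift px 0 0 score 0.99
scene mug shift px 0 0 score 1.0
scene tub shift px -3 -7 score 0.39
```

Request:
apply_moves(
  deltas=[
    {"translation": [0.002,0.003,-0.02],"turn": [-0.009,-0.004,-0.008],"hand": 0.005},
    {"translation": [0,0,-0.02],"turn": [0,0,0],"hand": 0.005},
    {"translation": [0,0,-0.01],"turn": [0,0,0],"hand": 0.005},
    {"translation": [0,0,0],"turn": [0,0,0],"hand": 0.005},
  ],
)

```text
time: 16.9
ee_pos: [0.5537, -0.0881, 0.2918]
eef_rot: [0.891, 0.249, 0.274, -0.263]
ft_force: [-0.7, 1.4, -0.4]
width: 0.0136
```

```bash
python3 go.py; python3 - <<'E'
from h import *
for n in('top','scene'):
    A=cv2.imread(f'pics/{n}0.png');B=cv2.imread(f'pics/{n}9.png');c=calibration(n)
    x,y=proj(c,[.505,-.26,.04]).astype(int)
    def m(I):
        h=cv2.cvtColor(I,cv2.COLOR_BGR2HSV);return (h[y-30:y+40,x-45:x+45,1]<60)&(h[y-30:y+40,x-45:x+45,2]>50)
    for k in(A,B):
        q=m(k);print(n,[''.join('#' if t else '.' for t in r[::2]) for r in q[40::5]])
E
```

```text
rotvec [0.007 0.001 0.004] slant deg 44.7 tip [ 0.6004 -0.0088  0.1986] tcp [ 0.5537 -0.0881  0.2918] q [ 0.75  0.15 -0.27  1.78 -0.78  1.28 -0.28] w 0.01360047963398811 F [-0.7  1.4 -0.4] 16.9
top ['................################.............', '...................###########...............', '.............................................', '.............................................', '.............................................', '.............................................']
top ['.................................#...........', '.............................................', '.............................................', '.............................................', '.............................................', '.............................................']
scene ['...............###################...........', '................##################...........', '..................##############.............', '.....................########................', '.............................................', '.............................................']
scene ['...............###################...........', '................##################...........', '..................##############.............', '.....................#######.................', '.............................................', '.............................................']
```

The jar's lower outline in the scene view is unchanged. Last, the final lowering.

Request:
apply_moves(
  deltas=[
    {"translation": [-0.001,-0.003,-0.012],"turn": [0.007,0.001,0.004],"hand": 0.005},
    {"translation": [0,0,-0.008],"turn": [0,0,0],"hand": 0.005},
    {"translation": [0,0,0],"turn": [0,0,0],"hand": 0.005},
  ],
)

```text
time: 17.2
ee_pos: [0.553, -0.0909, 0.2725]
eef_rot: [0.889, 0.25, 0.274, -0.266]
ft_force: [-0.2, -0.5, -1.4]
width: 0.013
```

```bash
python3 go.py
```

```text
rotvec [0.001 0.    0.001] slant deg 45.0 tip [ 0.5995 -0.0108  0.1798] tcp [ 0.553  -0.0909  0.2725] q [ 0.76  0.17 -0.26  1.79 -0.78  1.26 -0.24] w 0.012999668479411945 F [-0.2 -0.5 -1.4] 17.2
```

Request:
apply_moves(
  deltas=[
    {"translation": [-0.001,-0.002,-0.006],"turn": [0,0,0],"hand": 0.005},
    {"translation": [0,0,0],"turn": [0,0,0],"hand": 0.005},
    {"translation": [0,0,0],"turn": [0,0,0],"hand": 0.005},
    {"translation": [0,0,0],"turn": [0,0,0],"hand": 0.005},
  ],
)

```text
time: 17.6
ee_pos: [0.5523, -0.0936, 0.2666]
eef_rot: [0.889, 0.25, 0.275, -0.266]
ft_force: [-0.6, -0.5, -0.8]
width: 0.0133
```

```bash
python3 go.py; python3 chk.py; python3 go.py; python3 - <<'E'
from h import *
# brush tip & foot in the final wrist/top/scene pictures
s=readout.read_state()
for n in('top','scene'):
    I=cv2.imread(f'pics/{n}_end.png');c=calibration(n);print(n,'tip',proj(c,[.598,-.012,.173]).round(0),'foot',proj(c,[.599,-.0125,.156]).round(0))
    h=cv2.cvtColor(I,cv2.COLOR_BGR2HSV);x,y=proj(c,[.599,-.0125,.12]).astype(int)
    low=((h[...,1]<60)&(h[...,2]>70))[y-50:y+55:6,x-55:x+55:2]
    print('\n'.join(''.join('#' if t else '.' for t in r) for r in low))
E
```

```text
rotvec [0.001 0.001 0.002] slant deg 45.0 tip [ 0.5989 -0.0136  0.174 ] tcp [ 0.5523 -0.0936  0.2666] q [ 0.76  0.18 -0.26  1.8  -0.79  1.26 -0.23] w 0.01329444159787449 F [-0.6 -0.5 -0.8] 17.6
pred cap [319. 272.] tip [319. 229.]
brown [281, 231, 75, 54, 2268] [318. 261.]
brown [0, 0, 16, 22, 174] [5. 7.]
brown [332, 286, 1, 2, 2] [332. 286.]
top jar shift px -8 7 score 0.26
top vase shift px 0 0 score 0.99
top mug shift px 0 0 score 1.0
top tub shift px 0 0 score 0.99
scene jar shift px 0 0 score 0.16
scene vase shift px 0 0 score 0.99
scene mug shift px 0 0 score 1.0
scene tub shift px -8 -8 score 0.37
rotvec [0.001 0.001 0.002] slant deg 45.0 tip [ 0.5989 -0.0134  0.174 ] tcp [ 0.5523 -0.0934  0.2667] q [ 0.76  0.18 -0.26  1.8  -0.79  1.26 -0.23] w 0.012798606381108874 F [ 0.  -0.7  0.3] 17.75
top tip [304. 197.] foot [304. 199.]
.......................................................
.......................................................
....................##################.................
...............###.###################.####............
...........##########.########
[... 1100 characters left out ...]
............................
............................##########.................
.............#......######################.............
...##......##################################..........
....##...#########.###########################.........
.........#######.##############################........
.................###############################.......
..........#........############################........
..........#########....#.##########..#########.........
............##############...################..........
...............###########################.............
....................#################..................
.......................................................
```

```bash
python3 -c "
from bench import order
print(order.close_job())"
```

```text
the job is handed in; nothing more can be done
None
```

I set the bowl foot up on the chuck crown and let it go, then drew the wax brush from its jar. The job was handed in at about 17.8 s with the brush still held over the foot.

- **Bowl:** contact came at the predicted height. After release, the wrist view showed ring, rim and wheel head on the predicted circles, concentric to about 1 mm, and the scene view showed the bowl upright.
- **Brush:** it is held at a 45.0° slant with a 40 N grip. From the arm pose and the assumed grip point, its tip is at (0.599, −0.013, 0.174) m, about 18 mm above the foot's centre. The cap sat in the wrist picture about where predicted. I did not measure the tip itself in an image.
- **Change of plan:** I first tilted the brush straight outward, but joint 2 neared its −0.5 limit. I turned the tilt about 60° to the left instead.
- **Bystanders:** vase and mug showed no shift in either fixed view.
    - **Tub:** it showed no shift in the top view; its scene-view check scored low (0.37), probably because the arm was in the way.
    - **Jar:** its lower outline in the scene view was unchanged just after the draw. The final picture checks of it scored low (0.16–0.26), again probably because the arm hid it, so they confirm nothing.

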